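# Load the bench hone

### The job

Put the long sharpening stone into the bench hone's pocket, first swinging the keeper arm clear if it stands in the way; set it fully home on the pocket floor and do not drop it. Then swing the keeper fully shut across the stone, and only after that throw the power toggle all the way over to on, away from the robot. Leave the short stone, oil bottle, key box and padlock where they are.

Things in the scene. Friction and masses are not known exactly. Their poses are not given: they have to be found in the camera images.
- hone: the bench hone, a grey cast machine fixed on the bench. Origin: on the bench under the pocket's centre; x runs along the pocket, away from the robot at yaw 0; y to its left; z up. Base from x -85 to +100, y -75 to +115, its deck 60 high; motor cylinder on the far end, x 102 to 172, y -35 to 75, up to 77 high.
- pocket (a point): centre of the floor of the hone's pocket, 60 above the bench, axes as the hone. The pocket is open at the top, 146 long (x) by 54 wide (y) by 18 deep, with aluminium walls 8 thick; the stone then stands 22 proud of them.
- stone: the long sharpening stone, a plain block 140 long (its x) by 48 wide (y) by 40 high (z), grey with a brick-brown band round its upper sides, about 0.55 kg. Origin: centre of its underside. It starts flat on the bench to the left or the right of the hone; either way round fits the pocket.
- keeper (a joint): angle of the keeper arm, rad: 0 shut (arm straight across the pocket, to the hone's -y), grows as it swings level, clockwise seen from above, to 1.7 open (arm to the hone's -x). It stays where it is left (about 1 N at the peg). Beyond 1.3 it is clear of the pocket.
- keeper_hinge (a point): the keeper's vertical pivot axis, on top of the arm at its pivot post, 116 above the bench, at x -35, y +50 of the hone. The steel arm is 18 wide, 12 thick, its underside 104 above the bench (4 over a seated stone).
- keeper_peg (a point): centre of the top of the keeper's upright round peg (16 in diameter, standing 44 above the arm, top 160 above the bench), 112 from the pivot axis at the arm's free end. Push or hook this to swing the arm.
- power (a joint): angle of the power toggle, rad: 0 off (leaning to the hone's -x, 0.5 from upright), 1 on (leaning as far to +x). It stays where it is left (about 1 N at the ball).
- power_tip (a point): centre of the 26 mm steel ball on the end of the power toggle's bat, beside the pocket; its pivot is at x +20, y +90 of the hone, 82 above the bench, 80 from the ball; the bat (10 thick) swings in the hone's x-z plane, so the ball goes from x -18 (off) to x +58 (on), 152 above the bench at both ends and 162 midway. Its black housing is 70 by 50, its top 85 above the bench.
- short_stone: bystander: a stone of the same make but only 90 long by 48 by 40. Origin: centre of its underside.
- oil: bystander: standing oil bottle close beside the long stone (about 30 clear of its side), 58 in diameter, 165 high. Origin: centre of its underside.
- keybox: bystander: cardboard box of key blanks, 104 (x) by 64 by 44 high. Origin: centre of its underside.
- padlock: bystander: brass padlock lying flat, 26 high, 50 by 55, its shackle reaching 67 from the origin along its x. Origin: centre of the underside of its brass body.
Mind the look-alikes: they are no part of the job. Leave any blue or pink look-alike of the stone alone.

How it is judged (in metres and radians):
On the way, in this order (a step that is already met when the one before it is completed fails the run):
1. the long stone lies fully home in the pocket, let go (z of stone in the frame of pocket between -0.004 and 0.004 m and horizontal distance between stone and pocket below 0.008 m and angle between stone's own z axis and vertical below 0.06 rad and angle between the x axis of stone and the x axis of hone, either way round below 0.08 rad and contact force between stone and the fingers below 0.5 N), for 0.2 s.
2. the keeper is shut across the seated stone, the toggle still off (z of stone in the frame of pocket between -0.004 and 0.004 m and horizontal distance between stone and pocket below 0.008 m and angle between stone's own z axis and vertical below 0.06 rad and angle between the x axis of stone and the x axis of hone, either way round below 0.08 rad and value of joint keeper below 0.08 rad and value of joint power below 0.5 rad), for 0.2 s.
3. the power toggle is thrown to on (z of stone in the frame of pocket between -0.004 and 0.004 m and horizontal distance between stone and pocket below 0.008 m and angle between stone's own z axis and vertical below 0.06 rad and angle between the x axis of stone and the x axis of hone, either way round below 0.08 rad and value of joint keeper below 0.08 rad and value of joint power above 0.85 rad), for 0.2 s.
At the end, for the whole second after the job is handed in: The long stone rests in the pocket (underside within 4 mm of the pocket floor, centre within 8 mm of the pocket's, level within 0.06 rad, lined up within 0.08 rad), the keeper is shut (below 0.08 rad) and the power toggle is on (above 0.85 rad) (all of step 3 and linear speed of stone below 0.02 m/s); the robot touches nothing.
It fails at once if the short stone is moved more than 30 mm or tipped over (distance of short_stone from where it was at the start of the episode above 0.03 m or angle between short_stone's own z axis and vertical above 0.5 rad).
It fails at once if the oil bottle is moved more than 30 mm or tipped over (distance of oil from where it was at the start of the episode above 0.03 m or angle between oil's own z axis and vertical above 0.5 rad).
It fails at once if the key box is moved more than 30 mm or tipped over (distance of keybox from where it was at the start of the episode above 0.03 m or angle between keybox's own z axis and vertical above 0.5 rad).
It fails at once if the padlock is moved more than 30 mm or tipped over (distance of padlock from where it was at the start of the episode above 0.03 m or angle between padlock's own z axis and vertical above 0.5 rad).
It fails at once if the long stone is dropped or thrown: it moves faster than 0.8 m/s (a free fall of about 30 mm) while not in the fingers (linear speed of stone above 0.8 m/s and contact force between stone and the fingers below 0.5 N).
It also fails if it takes over 72 s, if anything falls off the work surface, if the arm or the gripper's body presses on something with over 40 N, if the wrist force passes 120 N, or if a joint passes its speed limit or range.

### The arm

A 7-joint arm with a two-finger parallel gripper is mounted at the origin on the work surface. World frame = base frame: x ahead of the robot, y to its left, z up, the work surface at z = 0. Lengths are in mm, angles in rad, forces in N, time in s.
With the tool pointing down it reaches from about 400 to 875 mm from the base axis. Payload 4.4 kg.
Tool frame: the origin (TCP) lies between the finger pads; the fingertips stand 17 mm ahead of it and the grasp point (between the pads) lies 2 mm behind it; z points along the fingers, y is the line along which they close (so a half turn about z gives the same grasp; the last joint's range is limited). The gripper opens to 85 mm and grips with 20 to 120 N. Pads are 22 mm wide; open, the fingers measure 114 mm over their backs; the gripper's body (76 mm by 85 mm) begins 54 mm behind the grasp point. The pads swing forward as they close: fully open they stand 13 mm farther back than shut.
Start: joints at [1.044, 0.628, 0.038, 1.517, -0.027, 0.996, -0.02], TCP at [289.06, -582.204, 248.313] pointing down, gripper open.
Joint ranges: [-3.06, 3.06], [-0.37, 2.12], [-1.25, 1.32], [0.18, 2.47], [-1.1, 4.24], [0.23, 1.98], [-2.94, 2.94]. Speed limits (rad/s): [2.57, 2.57, 3.14, 3.14, 3.14, 3.14, 3.14].

### API

Orientations are given as [roll, pitch, yaw] about the fixed x, y, z axes, in that order (R = Rz(yaw) Ry(pitch) Rx(roll)).
In Python, from cell import sensors, get_image, ctrl gives the robot as it stands.
- The arm moves only by the tool send_rows, never from a script. Its argument "series" is a list of rows, each a list of 3 entries, a list of its own where there are three numbers: the finger opening in mm, from 0 to 85.4, then the shift along the world's x, y, z in units of 60 mm (1.0 is 60 mm), then the turn, a rotation vector about the world's x, y, z in units of 5 degrees (1.0 is 5 degrees). A call has 1 to 8 rows; each row shifts and turns the commanded pose from where the row before left it; what a row does not reach is not made up. A row lasts 1/8 s, in which the tool goes at most 62.5 mm and 10.7 degrees, less where a joint would pass 70% of its speed; a pose out of reach is approached as far as the arm can. A call is refused whole if a number of a shift passes 1 or a number of a turn 1, either way. A call with a gripper value outside its range is refused whole. The fingers move at their own pace and stop on an object; the grip force is fixed at half the most. Time passes only in rows, so rows that do not move let the fingers close. It gives the time, the measured TCP pose, the force, the opening and the grip force at its end, in the units of the state.
- sensors.read_state(): the state, without advancing time (a new reading comes with each control period).
- get_image(name): name is "scene" or "top" or "wrist"; returns a dict with "img" (420x560x3 uint8, red, green, blue), "depth" (420x560 float32, mm along the optical axis (not along the pixel's ray), 0 where there is no reading), "vfov" (degrees; the focal length in pixels is half the picture's height over the tangent of half this angle, whatever the lens; pixels are square), "cx", "cy" (the principal point, pixels), "world_to_cam" (4x4, takes a point from world to camera coordinates). Camera axes: x right, y down, z forward; pixel columns grow to the right and rows downward; lengths in mm; the calibration is good to about 2 mm. The wrist camera is an equidistant fisheye: a pixel r from the principal point sees the ray r / f radians off the axis. A picture is of the moment at which its call begins.
- ctrl.finish_job(): hands the job in; it is judged then, once.
The state is a dict: "clock": time; "qpos": joint angles; "qd": joint speeds; "tau": joint torques, N m; "eef_pos": TCP position; "tool_rot": TCP orientation; "force": force on the tool from outside, world axes, zero at the start; "torque": the same for the moment, N m; "width": finger opening in mm; "gripper_force": force on a finger pad.
Only numpy, scipy, OpenCV 4.12 (cv2) and the standard library are available. Lean on these libraries where they do the work, as an engineer would, in place of code of your own. Each camera call takes 0.05 s, during which the arm holds its last target. There are 200 camera calls.

## Working session

There is one attempt and no reset: what is moved stays moved. The work goes in short steps, Python scripts to look and compute and a tool call to move; the robot and the scene stay as the last step left them, time stands still between calls to the robot, and variables do not carry over. Pictures are saved under pics/ and viewed, at most 10 in all, crops included, and the job is handed in when it is done.

Besides the shell and the picture viewer there is one more tool, called after ">>>" as name(argument=value, ...), one argument or row to a line, values as JSON. send_rows: Moves the arm, as the interface text tells. Its arguments: {"type":"object","properties":{"series":{"type":"array"}},"required":["series"]}

```bash
mkdir -p pics; cat > h.py <<'E'
import numpy as np, cv2
from cell import sensors, get_image, ctrl
def cloud(d):
    h,w=d["depth"].shape; f=h/2/np.tan(np.radians(d["vfov"])/2)
    u,v=np.meshgrid(np.arange(w),np.arange(h)); z=d["depth"]
    P=np.stack([(u-d["cx"])/f*z,(v-d["cy"])/f*z,z,np.ones_like(z)],-1)
    return (P@np.linalg.inv(d["world_to_cam"]).T)[...,:3]
E
python3 - <<'E'
from h import *
print(sensors.read_state())
for n in("top","scene"):
    d=get_image(n); np.savez(n,**d); cv2.imwrite(f"pics/{n}0.png",d["img"][...,::-1])
    P=cloud(d); print(n,d["vfov"],np.round(np.linalg.inv(d["world_to_cam"])[:3],2))
    print(P[::70,::80].round().astype(int).tolist())
E
```

```text
{'clock': 0.0, 'qpos': array([ 1.04421839,  0.62935842,  0.03845395,  1.51836307, -0.0269477 ,
        0.99629377, -0.01999096]), 'qd': array([ 0.001082  , -0.00107343, -0.00028484, -0.00111055, -0.00086127,
        0.00057842,  0.00121203]), 'tau': array([-1.38159969e-03, -5.63395929e+01,  1.22582451e+00, -1.93438321e+01,
        1.10353858e-02,  1.07541075e-02, -3.45411661e-05]), 'eef_pos': array([ 288.76423529, -581.67792883,  247.38290226]), 'tool_rot': array([-3.13968958e+00,  7.65686942e-05,  4.60805915e-01]), 'force': array([ 0.05737785,  0.71815037, -0.19085049]), 'torque': array([0.0561187 , 0.04656651, 0.0064249 ]), 'gripper_force': 0.0, 'width': 85.2072306093011}
top 45.58774669525151 [[-2.00000e-02 -9.90000e-01  1.30000e-01  2.85360e+02]
 [-1.00000e+00  2.00000e-02 -0.00000e+00 -2.69300e+01]
 [ 0.00000e+00 -1.30000e-01 -9.90000e-01  1.74883e+03]]
[[[1723, 1403, -738], [1723, 985, -748], [1723, 563, -760], [1711, 135, -750], [1706, -291, -752], [1698, -716, -747], [1686, -1138, -737]], [[1340, 1388, -748], [1338, 975, -757], [1330, 556, -754], [1321, 138, -747], [1319, -28
[... 739 characters left out ...]
-71], [-1261, -1703, -420], [-685, -724, 46], [86, -79, 546], [-601, 61, 235], [-652, 357, 266]], [[77, -1701, -106], [65, -1141, 36], [260, -519, 337], [-153, -470, 66], [-1338, -447, -742], [-1354, 117, -602], [-1358, 594, -476]], [[306, -1701, -380], [301, -1049, -133], [272, -616, 5], [148, -335, -6], [49, -44, 10], [-71, 237, 2], [-73, 490, 97]], [[733, -1038, -75], [650, -700, 1], [546, -447, -2], [447, -193, 2], [346, 58, 3], [246, 306, 3], [143, 555, -3]], [[951, -764, 1], [863, -520, 24], [767, -309, 2], [691, -73, 46], [584, 139, 0], [495, 360, 2], [403, 582, -2]], [[1155, -1181, -757], [1012, -823, -742], [942, -201, -2], [860, 3, 1], [776, 204, -3], [695, 405, 0], [613, 604, 0]]]
```

View pics/top0.png

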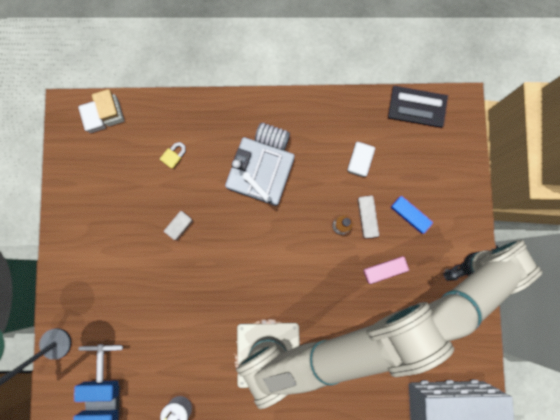

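View pics/scene0.png

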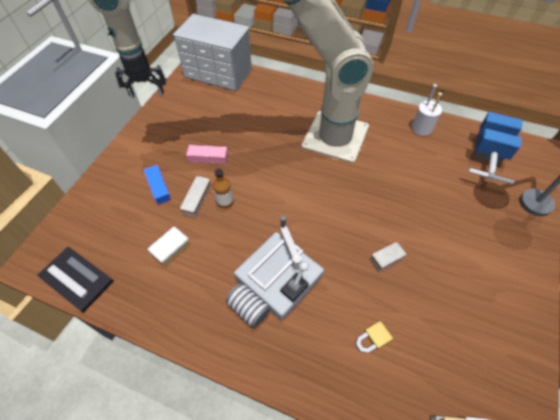

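Top view: candidates for the stone are the grey block at (369,217), the grey block at (178,226), the blue block at (412,214) and the pink block at (387,270). The one at (369,217) fits: it is grey, long, and has the oil bottle (342,226) close beside it. The block at (178,226) is the short stone. The hone is at (262,172), the key box at (361,159) and the padlock at (173,155). I'll confirm with a crop and measure.

```bash
python3 - <<'E'
from h import *
d=dict(np.load("top.npz")); s=dict(np.load("scene.npz"))
a=cv2.resize(d["img"][120:260,210:450],None,fx=3.3,fy=3.3,interpolation=cv2.INTER_CUBIC)
cv2.imwrite("pics/crop1.png",a[...,::-1])
a=cv2.resize(s["img"][160:330,140:340],None,fx=3.5,fy=3.5,interpolation=cv2.INTER_CUBIC)
cv2.imwrite("pics/crop2.png",a[...,::-1])
P=cloud(d)
def blob(cx,cy,r,zlo,zhi):
    m=np.zeros(P.shape[:2],bool); m[cy-r:cy+r,cx-r:cx+r]=1
    m&=(P[...,2]>zlo)&(P[...,2]<zhi)
    n,l,st,c=cv2.connectedComponentsWithStats(m.astype(np.uint8))
    if n<2: return
    k=1+np.argmax(st[1:,4]); q=P[l==k]; 
    (x,y),(w,h),a=cv2.minAreaRect(q[:,:2].astype(np.float32))
    return len(q),np.round([x,y,w,h,a],1),q.mean(0).round(1),np.median(q[:,2])
for n,a in dict(stone=(369,217,28,25,60),short=(178,226,25,25,60),blue=(412,214,25,25,60),oil=(342,226,18,60,200),key=(361,159,25,25,60),hone=(262,172,50,40,72),hone_all=(262,172,50,25,200),keeper=(256,185,25,95,125)).items(): print(n,blob(*a))
E
```

```text
stone (599, array([ 462.1, -350.8,  140.3,   51.3,    6.4]), array([ 461.5, -349.7,   39.4]), np.float64(39.422846073493474))
short (389, array([442.7, 305.8,  51.6,  90.3,  50.4]), array([441.9, 304.8,  38.8]), np.float64(38.78467833403374))
blue (608, array([ 467.5, -501.8,  141.2,   51.5,   47.2]), array([ 466.6, -500.6,   39.1]), np.float64(39.516674539217206))
oil (263, array([ 433.8, -254.4,   56. ,   54.9,   40.3]), array([ 430.5, -250.7,  120.6]), np.float64(113.41597716353681))
key (559, array([ 665.2, -332.7,   64.8,  107. ,   70.7]), array([ 663.6, -331.8,   43.5]), np.float64(43.796106733001125))
hone (2390, array([640.8,  15.8, 190.3, 218.3,  69.9]), array([632.7,  11.5,  59.9]), np.float64(59.89852989336839))
hone_all (3619, array([655.7,  10.8, 191.2, 269.8,  69.8]), array([642.1,  13.5,  69.3]), np.float64(62.63463755571115))
keeper (195, array([559.6,  29.5, 122.5,  22.6,  43. ]), array([562. ,  34. , 115.2]), np.float64(115.42811627032665))
```

View pics/crop1.png

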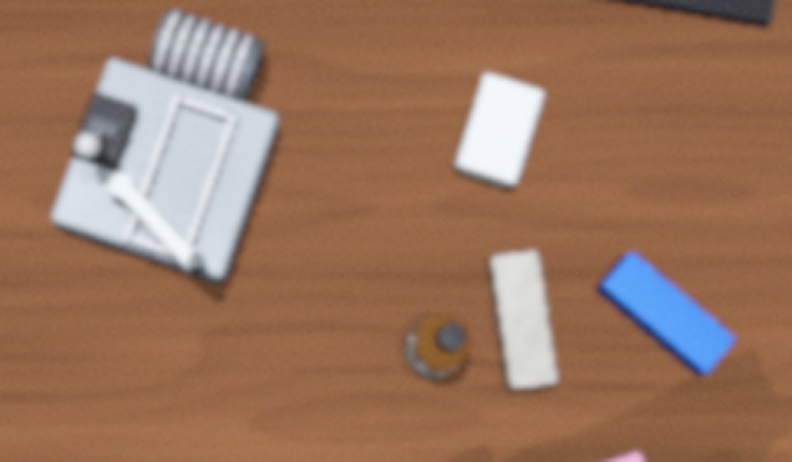

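View pics/crop2.png

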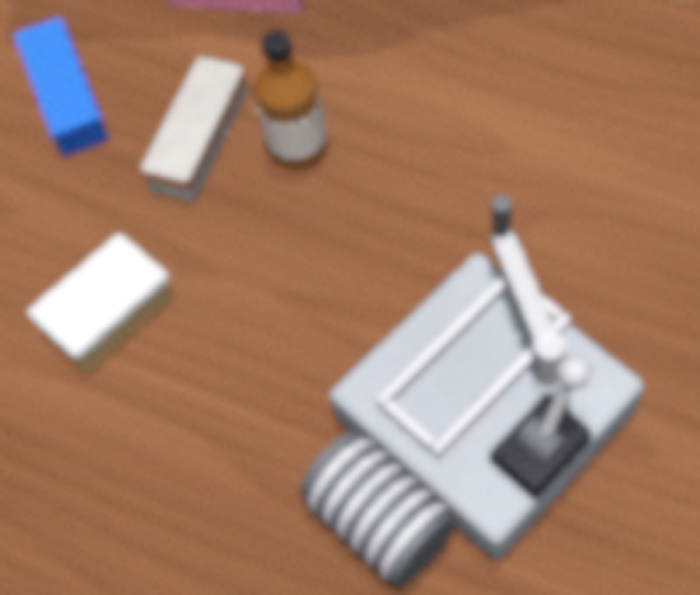

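The crops confirm it: the long grey stone with the brown band stands beside the oil bottle. The keeper arm lies diagonally over the pocket, partly open. Next I'll fit the hone's pose.

```bash
cat >> h.py <<'E'
def R2(a): return np.array([[np.cos(a),-np.sin(a)],[np.sin(a),np.cos(a)]])
def deckfit(P,c=(640,10)):
    m=(P[...,2]>52)&(P[...,2]<68)&(np.hypot(P[...,0]-c[0],P[...,1]-c[1])<190)
    m=cv2.morphologyEx(m.astype(np.uint8),cv2.MORPH_CLOSE,np.ones((3,3)))
    n,l,st,_=cv2.connectedComponentsWithStats(m); q=P[(l==1+np.argmax(st[1:,4]))&(P[...,2]>52)&(P[...,2]<68)][:,:2]
    return q
E
python3 - <<'E'
from h import *
for n in("top","scene"):
    d=dict(np.load(n+".npz")); P=cloud(d); q=deckfit(P)
    yaw=np.radians(-20.0)
    for it in range(3):
        L=q@R2(yaw)   # into hone axes
        bx=np.arange(np.percentile(L[:,1],3)+8,np.percentile(L[:,1],97)-8,8)
        # near edge: min x per y-bin; fit line
        e=[(b,np.percentile(L[abs(L[:,1]-b)<4,0],2)) for b in bx if (abs(L[:,1]-b)<4).sum()>5]; e=np.array(e)
        s=np.polyfit(e[:,0],e[:,1],1)[0]
        bx=np.arange(L[:,0].min()+15,L[:,0].min()+160,8)
        y0=np.array([(b,np.percentile(L[abs(L[:,0]-b)<4,1],2)) for b in bx]);y1=np.array([(b,np.percentile(L[abs(L[:,0]-b)<4,1],98)) for b in bx])
        s0,s1=np.polyfit(*y0.T,1)[0],np.polyfit(*y1.T,1)[0]
        print(n,np.degrees(yaw).round(2),s.round(3),s0.round(3),s1.round(3)); yaw+=(s0-s)/2 if n=="top" else (s0+s1-s)/3
    L=q@R2(yaw); xe=np.median(e[:,1]); y0=np.median(y0[:,1]);y1=np.median(y1[:,1])
    print("origin",R2(yaw)@[xe+85,(y0+75+y1-115)/2],y1-y0)
    m=(P[...,2]>74)&(P[...,2]<82)&(np.hypot(P[...,0]-630,P[...,1])<110)
    w=P[m][:,:2]; print("rim",len(w),cv2.minAreaRect(w.astype(np.float32)))
    o=np.array([628,0]); 
    m=(P[...,2]>105)&(P[...,2]<122)&(np.hypot(P[...,0]-560,P[...,1]-30)<90); print("arm",cv2.minAreaRect(P[m][:,:2].astype(np.float32)))
    m=(P[...,2]>142)&(P[...,2]<172)&(np.hypot(P[...,0]-590,P[...,1]-30)<170); 
    k,l,st,c=cv2.connectedComponentsWithStats(m.astype(np.uint8))
    for i in range(1,k): print("hi",st[i,4],c[i].round(),P[l==i].mean(0).round(1),P[l==i].max(0).round())
E
```

```text
top -20.0 -0.121 0.004 -0.245
top -16.43 -0.02 -0.057 -0.411
top -17.49 -0.025 -0.038 -0.345
origin [615.95904922  -2.95353   ] 178.83456967528693
rim 242 ((646.0269775390625, 29.88983917236328), (140.9939422607422, 209.44769287109375), 70.06910705566406)
arm ((554.7784423828125, 28.719194412231445), (130.8727264404297, 22.36005401611328), 40.09526824951172)
hi 49 [236. 164.] [627.6  93.9 162.4] [641. 107. 172.]
hi 20 [269. 199.] [511.9 -10.9 157.8] [520.  -6. 164.]
scene -20.0 -0.215 0.002 -0.008
scene -16.01 0.011 -0.068 -0.155
scene -20.47 -0.197 0.0 0.009
origin [618.10091455  45.76812722] 181.831381630867
rim 378 ((647.4190063476562, 30.561439514160156), (144.66668701171875, 206.72958374023438), 69.19029235839844)
arm ((558.672119140625, 30.795013427734375), (123.19976043701172, 23.825666427612305), 40.54541015625)
hi 38 [282. 219.] [515.4 -10.8 155.4] [522.  -4. 163.]
hi 80 [303. 266.] [632.5  94.2 160.7] [641. 106. 171.]
```

>>> send_rows(
  series=[
    [40,[0.4,0.9,0.1],[0,0,-0.5]],
    [40,[0.4,0.9,0.1],[0,0,-0.5]],
    [40,[0.4,0.9,0.1],[0,0,-0.5]],
    [40,[0.4,0.9,0.1],[0,0,-0.5]],
    [40,[0.4,0.9,0.1],[0,0,-0.5]],
    [40,[0.4,0.9,0.1],[0,0,-0.5]],
    [40,[0.4,0.9,0.1],[0,0,-0.5]],
    [40,[0.4,0.9,0.1],[0,0,-0.5]],
  ],
)

```text
clock: 1.1
eef_pos: [481.4, -148.4, 296.4]
tool_rot: [3.142, 0.0, 0.11]
force: [-0.3, -0.1, 0.8]
width: 40.3
gripper_force: 0.0
```

>>> send_rows(
  series=[
    [40,[0.5,0.8,0.1],[0,0,-0.5]],
    [40,[0.5,0.8,0.1],[0,0,-0.5]],
    [40,[0.5,0.5,0.1],[0,0,-0.5]],
    [40,[0,0,0],[0,0,0]],
    [40,[0,0,0],[0,0,0]],
  ],
)

```text
clock: 1.72
eef_pos: [570.2, -25.0, 313.7]
tool_rot: [3.141, 0.002, -0.019]
force: [0.2, -0.3, -0.7]
width: 39.7
gripper_force: 0.0
```

```bash
cat >> h.py <<'E'
def fish(d,u,v,zw):
    """cast wrist pixels (u,v) onto the plane z=zw"""
    f=210/np.tan(np.radians(d["vfov"])/2); u=np.asarray(u,float)-d["cx"]; v=np.asarray(v,float)-d["cy"]
    r=np.hypot(u,v); t=r/f; k=np.where(r>0,np.sin(t)/np.maximum(r,1e-9),0)
    ray=np.stack([u*k,v*k,np.cos(t)],-1); M=np.linalg.inv(d["world_to_cam"]); ray=ray@M[:3,:3].T; o=M[:3,3]
    return o+ray*((zw-o[2])/ray[...,2])[...,None]
def fcloud(d):
    f=210/np.tan(np.radians(d["vfov"])/2); u,v=np.meshgrid(np.arange(560)-d["cx"],np.arange(420)-d["cy"])
    r=np.hypot(u,v); t=r/f; k=np.tan(t)/np.maximum(r,1e-9); z=d["depth"]
    return (np.stack([u*k*z,v*k*z,z,np.ones_like(z)],-1)@np.linalg.inv(d["world_to_cam"]).T)[...,:3]
E
python3 - <<'E'
from h import *
s=sensors.read_state(); print(s["eef_pos"],s["tool_rot"],s["clock"])
d=get_image("wrist"); np.savez("w1",**d); cv2.imwrite("pics/w1.png",d["img"][...,::-1]); print(d["vfov"],d["cx"],d["cy"],np.linalg.inv(d["world_to_cam"])[:3].round(2))
E
```

```text
[570.22139458 -25.00690319 313.70891693] [ 3.14068373e+00  1.76291829e-03 -1.94797251e-02] 1.725
65.70646984690485 281.4405369803143 211.87388036476023 [[-2.0000e-02 -9.5000e-01 -3.0000e-01  6.4538e+02]
 [-1.0000e+00  2.0000e-02  1.0000e-02 -2.5760e+01]
 [ 0.0000e+00  3.0000e-01 -9.5000e-01  4.3933e+02]]
```

View pics/w1.png

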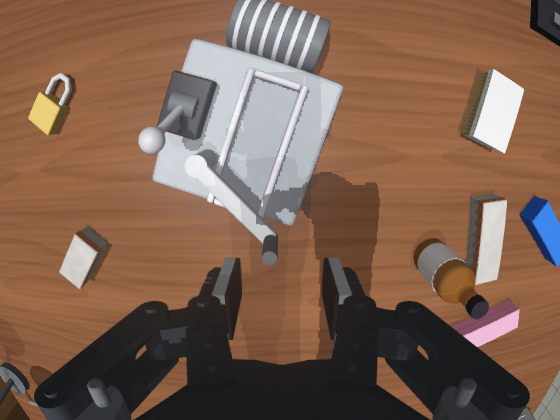

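Wrist view: deck corners near (193,40), (342,88), (294,223) and (153,178). The pocket rim's far corners are near (253,69) and (308,88), the keeper peg top is at (269,257), its hinge at (196,165), and the ball at (151,140).

```bash
python3 - <<'E'
from h import *
d=dict(np.load("w1.npz")); P=fcloud(d)
c=np.array([[193,40],[342,88],[294,223],[153,178]],float)
g=cv2.cvtColor(d["img"],cv2.COLOR_RGB2GRAY)
c=cv2.cornerSubPix(g,c.astype(np.float32).reshape(-1,1,2),(5,5),(-1,-1),(3,30,.01)).reshape(-1,2); print(c)
W=fish(d,c[:,0],c[:,1],60.)[:,:2]; M=np.array([[100,115],[100,-75],[-85,-75],[-85,115]],float)
def rigid(M,W):
    a,b=M-M.mean(0),W-W.mean(0); yaw=np.arctan2((a[:,0]*b[:,1]-a[:,1]*b[:,0]).sum(),(a*b).sum()); return yaw,W.mean(0)-R2(yaw)@M.mean(0)
yaw,o=rigid(M,W); print("deck",yaw,o,(W-o)@R2(yaw))
# rim points by depth
X=P.copy(); L=(P[...,:2]-o)@R2(yaw)
m=(abs(P[...,2]-78)<7)&(abs(L[...,0])<90)&(abs(L[...,1])<40); w=P[m][:,:2]
print("rim",m.sum(),cv2.minAreaRect(w.astype(np.float32)),np.percentile(L[m],[1,99],axis=0))
r=fish(d,[253,308],[69,88],78.)[:,:2]; print("rimcorners local",(r-o)@R2(yaw))
for n,u,v,z in(("peg",269,242,160),("hinge",196,165,116),("ball",151,140,152)):
    p=fish(d,[u],[v],float(z))[0,:2]; print(n,p,(p-o)@R2(yaw))
m=(P[...,2]>146)&(P[...,2]<166)&(abs(L[...,1])<140)&(abs(L[...,0])<160)
k,l,st,cc=cv2.connectedComponentsWithStats(m.astype(np.uint8))
for i in range(1,k):
    if st[i,4]>40: print("hi",st[i,4],cc[i].round(),P[l==i].mean(0).round(1),L[l==i].mean(0).round(1))
E
```

```text
[[192.96162   38.686695]
 [342.36642   86.25944 ]
 [290.29163  224.99178 ]
 [152.36469  179.24678 ]]
deck -0.3539349630304662 [611.34682653   4.14085804] [[ 97.06383796 112.01034878]
 [ 97.07341532 -72.05220645]
 [-82.03265916 -71.3835488 ]
 [-82.10459411 111.42540647]]
rim 2300 ((612.38623046875, 6.270244598388672), (75.0851058959961, 162.24365234375), 69.58692169189453) [[-78.80058526 -34.77254178]
 [ 80.17804963  35.22956256]]
rimcorners local [[ 79.51355576  29.11041615]
 [ 78.89992686 -34.52115513]]
peg [529.01979714 -12.14394741] [-71.57990764 -43.80926249]
hinge [596.51815114  62.60689955] [-34.17337241  49.70259792]
ball [627.84036589  95.28403452] [-16.11824755  91.21029303]
hi 476 [152. 139.] [628.9  89.8 161.6] [-13.2  86.4]
hi 281 [269. 255.] [514.4 -11.7 157.6] [-85.5 -48.5]
```

>>> send_rows(
  series=[
    [44,[-0.12,0.03,-0.2],[0,0,1]],
    [44,[-0.12,0.03,-0.2],[0,0,1]],
    [44,[-0.12,0.03,-0.2],[0,0,1]],
    [44,[-0.12,0.03,-0.2],[0,0,1]],
    [44,[-0.12,0.03,-0.2],[0,0,1]],
    [44,[-0.12,0.03,-0.2],[0,0,1]],
    [44,[-0.12,0.03,-0.2],[0,0,1]],
    [44,[-0.1,0.02,-0.1],[0,0,1]],
  ],
)

```text
clock: 2.78
eef_pos: [513.2, -12.1, 223.8]
tool_rot: [-3.141, 0.002, 0.679]
force: [0.5, -0.5, -0.6]
width: 44.2
gripper_force: 0.0
```

```bash
python3 - <<'E'
from h import *
s=sensors.read_state(); print(s["eef_pos"],np.degrees(s["tool_rot"]))
H=np.array([596,63.5]); p=np.radians(-137.4-5*np.arange(15)); Q=H+112*np.c_[np.cos(p),np.sin(p)]
print(Q[0],Q[-1]); print((np.diff(Q,axis=0)/60).round(2).tolist())
E
```

```text
[513.15603932 -12.10543972 223.77984313] [-1.79976396e+02  9.48169486e-02  3.89229963e+01]
[513.55712624 -12.3101086 ] [496.56467686 115.0423759 ]
[[-0.1, 0.12], [-0.09, 0.13], [-0.08, 0.14], [-0.07, 0.15], [-0.06, 0.15], [-0.04, 0.16], [-0.03, 0.16], [-0.01, 0.16], [-0.0, 0.16], [0.01, 0.16], [0.03, 0.16], [0.04, 0.16], [0.06, 0.15], [0.07, 0.15]]
```

>>> send_rows(
  series=[
    [44,[0,0,-0.35],[0,0,0.5]],
    [44,[0,0,-0.35],[0,0,0]],
    [44,[0,0,-0.35],[0,0,0]],
    [44,[0,0,-0.3],[0,0,0]],
    [44,[0,0,0],[0,0,0]],
  ],
)

```text
clock: 3.4
eef_pos: [513.1, -11.9, 142.5]
tool_rot: [-3.14, 0.003, 0.721]
force: [0.7, -0.7, -0.8]
width: 43.9
gripper_force: 0.0
```

>>> send_rows(
  series=[
    [44,[-0.1,0.12,0],[0,0,-1]],
    [44,[-0.09,0.13,0],[0,0,-1]],
    [44,[-0.08,0.14,0],[0,0,-1]],
    [44,[-0.07,0.15,0],[0,0,-1]],
    [44,[-0.06,0.15,0],[0,0,-1]],
    [44,[-0.04,0.16,0],[0,0,-1]],
    [44,[-0.03,0.16,0],[0,0,-1]],
    [44,[-0.01,0.16,0],[0,0,-1]],
  ],
)

```text
clock: 4.4
eef_pos: [485.9, 58.8, 144.4]
tool_rot: [3.141, -0.001, 0.02]
force: [-1.0, -1.0, 0.3]
width: 44.2
gripper_force: 0.6
```

>>> send_rows(
  series=[
    [44,[0,0.16,0],[0,0,-1]],
    [44,[0.01,0.16,0],[0,0,-1]],
    [44,[0.03,0.16,0],[0,0,-1]],
    [44,[0.04,0.16,0],[0,0,-1]],
    [44,[0.06,0.15,0],[0,0,-1]],
    [44,[0.07,0.15,0],[0,0,-1]],
    [44,[0,0,0],[0,0,0]],
  ],
)

```text
clock: 5.28
eef_pos: [498.9, 116.4, 144.2]
tool_rot: [-3.14, -0.001, -0.498]
force: [0.6, -1.3, -0.4]
width: 44.1
gripper_force: 0.0
```

```bash
python3 - <<'E'
from h import *
d=get_image("top"); P=cloud(d); H=np.array([596,63.5])
m=(P[...,2]>108)&(P[...,2]<122)&(np.hypot(*(P[...,:2]-H).transpose(2,0,1))<125); print("arm",m.sum(),P[m].mean(0))
d=get_image("wrist"); np.savez("w2",**d); cv2.imwrite("pics/w2.png",d["img"][...,::-1])
E
```

```text
arm 141 [567.37910199  75.55912803 115.21351891]
```

View pics/w2.png

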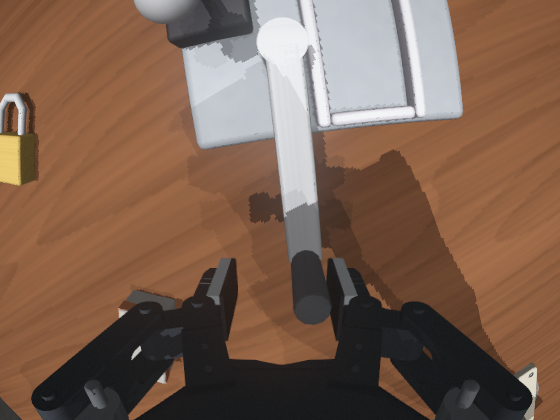

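>>> send_rows(
  series=[
    [60,[0,0,0.8],[0,0,0]],
    [60,[0,0,0.8],[0,0,0]],
    [60,[0,-0.6,0.2],[0,0,1]],
    [60,[-0.05,-0.9,0],[0,0,1]],
    [60,[-0.1,-0.95,0],[0,0,1]],
    [60,[-0.1,-0.95,0],[0,0,1]],
    [60,[-0.1,-0.95,0],[0,0,1]],
    [60,[-0.1,-0.95,0],[0,0,1]],
  ],
)

```text
clock: 6.38
eef_pos: [470.5, -204.0, 251.7]
tool_rot: [-3.142, -0.001, 0.028]
force: [0.2, 0.3, -0.8]
width: 60.2
gripper_force: 0.0
```

>>> send_rows(
  series=[
    [60,[-0.1,-0.95,0],[0,0,1]],
    [60,[-0.1,-0.95,0],[0,0,0]],
    [60,[0,-0.55,0],[0,0,0]],
    [60,[0,0,0],[0,0,0]],
    [60,[0,0,0],[0,0,0]],
  ],
)

```text
clock: 7.0
eef_pos: [459.0, -348.0, 251.2]
tool_rot: [-3.14, 0.0, 0.112]
force: [0.4, 0.2, 0.3]
width: 60.1
gripper_force: 0.0
```

```bash
python3 - <<'E'
from h import *
s=sensors.read_state(); print(s["eef_pos"],np.degrees(s["tool_rot"]),s["width"])
d=get_image("wrist"); np.savez("w3",**d); cv2.imwrite("pics/w3.png",d["img"][...,::-1])
P=fcloud(d)
m=(abs(P[...,2]-40)<6)&(np.hypot(P[...,0]-462,P[...,1]+350)<85)
n,l,st,c=cv2.connectedComponentsWithStats(m.astype(np.uint8)); k=1+np.argmax(st[1:,4])
q=P[l==k]; print(len(q),c[k],cv2.minAreaRect(q[:,:2].astype(np.float32)),q.mean(0))
# image contour cast to the top plane
v,u=np.nonzero(l==k); W=fish(d,u,v,40.)[:,:2]; print(cv2.minAreaRect(W.astype(np.float32)))
E
```

```text
[ 459.02376269 -348.02206579  251.186767  ] [-1.79919247e+02  8.47215124e-03  6.42838358e+00] 60.12169079537537
5759 [286.05139781 179.03959021] ((462.0549621582031, -351.87109375), (139.26927185058594, 49.17061233520508), 6.181707382202148) [ 465.1680558  -351.25569012   39.93022614]
((462.4159851074219, -351.8105163574219), (138.5509033203125, 48.800907135009766), 6.164844512939453)
```

View pics/w3.png

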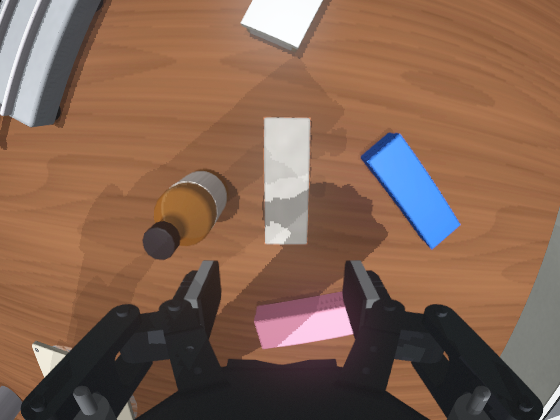

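Wrist view: the stone is centred at (286,179) between the fingers, with the oil bottle at (190,210) and the blue block at (410,190), both clear. Descending to grasp.

>>> send_rows(
  series=[
    [60,[0.05,-0.06,-0.9],[0,0,0]],
    [60,[0,0,-0.9],[0,0,0]],
    [60,[0,0,-0.9],[0,0,0]],
    [60,[0,0,-0.5],[0,0,0]],
    [60,[0,0,-0.35],[0,0,0]],
    [60,[0,0,0],[0,0,0]],
    [60,[0,0,0],[0,0,0]],
  ],
)

```text
clock: 7.92
eef_pos: [463.3, -352.0, 39.3]
tool_rot: [3.141, -0.001, 0.113]
force: [-0.4, -0.6, -0.6]
width: 59.8
gripper_force: 0.0
```

>>> send_rows(
  series=[
    [30,[0,0,0],[0,0,0]],
    [30,[0,0,0],[0,0,0]],
    [30,[0,0,0],[0,0,0]],
    [30,[0,0,0],[0,0,0]],
    [30,[0,0,0],[0,0,0]],
  ],
)

```text
clock: 8.55
eef_pos: [463.4, -352.5, 40.0]
tool_rot: [3.141, -0.002, 0.112]
force: [-0.2, 0.4, 6.6]
width: 46.6
gripper_force: 64.3
```

>>> send_rows(
  series=[
    [30,[0,0,0.15],[0,0,0]],
    [30,[0,0,0.4],[0,0,0]],
    [30,[0,0,0.7],[0,0,0]],
    [30,[0,0,0.8],[0,0,0]],
    [30,[0,0,0.8],[0,0,0]],
    [30,[0,0,0.6],[0,0,0]],
    [30,[0.1,0.2,0.1],[0,0,-0.5]],
    [30,[0.2,0.5,0],[0,0,-0.7]],
  ],
)

```text
clock: 9.55
eef_pos: [479.1, -311.8, 252.2]
tool_rot: [3.14, -0.0, 0.001]
force: [0.2, 0.4, -6.9]
width: 46.4
gripper_force: 63.8
```

>>> send_rows(
  series=[
    [30,[0.27,0.75,0],[0,0,-0.7]],
    [30,[0.3,0.8,0],[0,0,-0.7]],
    [30,[0.3,0.8,0],[0,0,-0.7]],
    [30,[0.3,0.8,0],[0,0,-0.7]],
    [30,[0.3,0.75,0],[0,0,-0.7]],
    [30,[0.3,0.7,0],[0,0,-0.64]],
    [30,[0.25,0.45,0],[0,0,0]],
    [30,[0.1,0.2,0],[0,0,0]],
  ],
)

```text
clock: 10.55
eef_pos: [607.3, 7.3, 250.6]
tool_rot: [-3.141, 0.002, -0.351]
force: [-0.8, -0.3, -7.2]
width: 46.3
gripper_force: 63.8
```

>>> send_rows(
  series=[
    [30,[0.05,0.0,0],[0,0,0]],
    [30,[0,0,0],[0,0,0]],
    [30,[0,0,0],[0,0,0]],
  ],
)

```text
clock: 10.92
eef_pos: [610.1, 2.6, 251.4]
tool_rot: [3.141, 0.0, -0.357]
force: [-0.0, 0.6, -6.4]
width: 46.8
gripper_force: 63.8
```

```bash
python3 - <<'E'
from h import *
s=sensors.read_state(); e=s["eef_pos"]; print(e,np.degrees(s["tool_rot"]),s["width"],s["force"])
d=get_image("wrist"); np.savez("w4",**d); cv2.imwrite("pics/w4.png",d["img"][...,::-1])
P=fcloud(d)
m=(abs(P[...,2]-e[2])<9)&(np.hypot(P[...,0]-e[0],P[...,1]-e[1])<85)
n,l,st,c=cv2.connectedComponentsWithStats(m.astype(np.uint8))
for k in range(1,n):
  if st[k,4]>300:
    q=P[l==k]; print(len(q),c[k],cv2.minAreaRect(q[:,:2].astype(np.float32)),q.mean(0),np.percentile(q[:,2],[5,95]))
    A=np.c_[q[:,:2],np.ones(len(q))]; print("tilt",np.linalg.lstsq(A,q[:,2],rcond=None)[0])
E
```

```text
[610.06603134   2.55335141 251.40920694] [ 1.79943525e+02  1.19388699e-02 -2.04576515e+01] 46.8482195881095 [-6.12740123e-03  5.63795630e-01 -6.43170208e+00]
26397 [281.7342501  242.08103194] ((620.0431518554688, -0.946807861328125), (74.08599853515625, 115.14720916748047), 69.38592529296875) [628.72516229  -4.2519297  251.41366066] [250.06120625 252.56079718]
tilt [-4.10855575e-03  2.13777276e-03  2.54005903e+02]
```

View pics/w4.png

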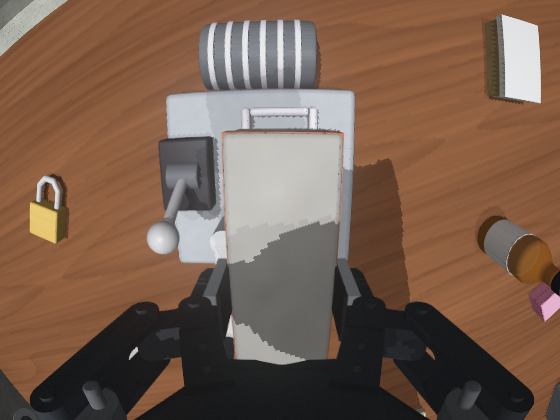

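Wrist view: the stone is held level, with its far top edge from about (222,132) to (343,131). Behind it, the pocket rim's far corners are at (243,109) and (318,108). Deck far corners are at (167,96) and (354,92).

```bash
python3 - <<'E'
from h import *
d=dict(np.load("w4.npz")); P=fcloud(d); yaw=-0.354; o=np.array([611.5,4.5]); e=np.array([610.07,2.55])
L=(P[...,:2]-o)@R2(yaw)
m=(abs(P[...,2]-251.4)<3)&(L[...,0]>25)&(abs(L[...,1])<40); q=L[m]
print("stone far x",np.percentile(q[:,0],[98,99.5,100]),"y",[np.percentile(q[abs(q[:,0]-x)<3,1],[0.5,99.5]).round(1).tolist() for x in(28,35,45,55,62)])
print("tcp local",(e-o)@R2(yaw))
f=lambda u,v,z:(fish(d,u,v,float(z))[:,:2]-o)@R2(yaw)
print("stonecorners",f([222,343],[132,131],251.4).round(1).tolist())
print("rim",f([243,318],[109,108],78).round(1).tolist(),"deck",f([167,354],[96,92],60).round(1).tolist())
m=(abs(P[...,2]-78)<6)&(abs(L[...,0]-70)<25)&(abs(L[...,1])<45); q=L[m]; print("rim cloud",len(q),np.percentile(q,[1,50,99],axis=0).round(1).tolist())
# near the far wall: y extents
m=(abs(P[...,2]-60)<6)&(L[...,0]>30)&(L[...,0]<98); q=L[m]; print("deck y",np.percentile(q[:,1],[.3,99.7]),"x max",np.percentile(L[(abs(P[...,2]-60)<5)&(abs(L[...,1]-0)<30)][:,0],99))
m=(abs(P[...,2]-60)<6)&(L[...,0]>95)&(L[...,0]<110)&(L[...,1]<-40)&(L[...,1]>-70); print(np.percentile(L[m][:,0],98) if m.any() else None)
E
```

```text
stone far x [66.57300432 67.10612007 67.56053957] y [[-26.1, 21.4], [-26.1, 21.3], [-26.3, 21.4], [-26.5, 21.5], [-26.3, 21.3]]
tcp local [-0.6653584  -2.32480068]
stonecorners [[67.6, 20.8], [67.8, -26.2]]
rim [[79.2, 32.5], [79.9, -35.6]] deck [[96.8, 111.4], [97.2, -72.9]]
rim cloud 892 [[61.5, -35.0], [75.2, -0.2], [80.7, 34.8]]
deck y [-74.13848999 112.69455929] x max 168.54032199405435
100.01267590147201
```

>>> send_rows(
  series=[
    [30,[0.04,0.02,-0.4],[0,0,0]],
    [30,[0,0,-0.6],[0,0,0]],
    [30,[0,0,-0.5],[0,0,0]],
    [30,[0,0,-0.5],[0,0,0]],
    [30,[0,0,0],[0,0,0]],
    [30,[0,0,0],[0,0,0]],
  ],
)

```text
clock: 11.72
eef_pos: [614.0, 5.2, 132.5]
tool_rot: [-3.141, -0.002, -0.355]
force: [0.9, -0.9, -5.9]
width: 46.7
gripper_force: 64.8
```

```bash
python3 - <<'E'
from h import *
d=get_image("wrist"); s=sensors.read_state(); e=s["eef_pos"]; print(e,np.degrees(s["tool_rot"]))
np.savez("w5",**d); P=fcloud(d); yaw=-0.354; o=np.array([611.5,4.5]); L=(P[...,:2]-o)@R2(yaw); z=e[2]
m=(abs(P[...,2]-z)<3)&(L[...,0]>25)&(L[...,0]<90)&(abs(L[...,1])<40); q=L[m]
print("stone",np.percentile(q[:,0],[99,99.8]),[np.percentile(q[abs(q[:,0]-x)<3,1],[0.5,99.5]).round(1).tolist() for x in(28,40,52,62)])
for zz,n,t in((78,"rim",4),(60,"deck",4)):
  m=(abs(P[...,2]-zz)<t)&(L[...,0]>30)&(L[...,0]<100); q=L[m]
  if zz==78: q=q[abs(q[:,1])<45]
  print(n,len(q),np.percentile(q,[.5,99.5],axis=0).round(1).tolist())
cv2.imwrite("pics/w5.png",cv2.resize(d["img"][0:300,100:460],None,fx=2,fy=2)[...,::-1])
E
```

```text
[614.35175014   5.34019518 132.9598819 ] [-1.79947053e+02 -1.70504466e-01 -2.03255662e+01]
stone [69.59350869 69.95314035] [[-22.2, 25.3], [-22.3, 25.2], [-22.4, 25.3], [-22.3, 25.4]]
rim 2130 [[31.7, -35.1], [80.5, 34.4]]
deck 18712 [[30.7, -72.7], [98.6, 111.5]]
```

View pics/w5.png

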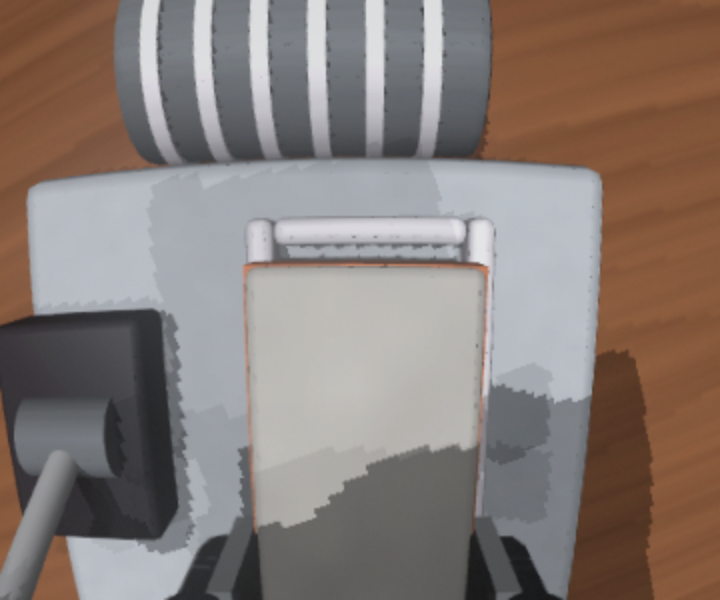

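The image shows the stone about 2 mm to the left (+y) of the pocket's centreline, and fine along x. I'll correct that and lower it slowly.

>>> send_rows(
  series=[
    [30,[-0.014,-0.03,0],[0,0,0]],
    [30,[0,0,-0.08],[0,0,0]],
    [30,[0,0,-0.08],[0,0,0]],
    [30,[0,0,-0.08],[0,0,0]],
    [30,[0,0,-0.06],[0,0,0]],
    [30,[0,0,0],[0,0,0]],
    [30,[0,0,0],[0,0,0]],
  ],
)

```text
clock: 12.65
eef_pos: [612.3, 4.0, 113.3]
tool_rot: [3.142, -0.0, -0.354]
force: [-0.1, -0.0, -7.4]
width: 46.8
gripper_force: 64.9
```

```bash
python3 - <<'E'
from h import *
d=get_image("wrist"); s=sensors.read_state(); e=s["eef_pos"]; print(e,np.degrees(s["tool_rot"]),s["force"])
P=fcloud(d); yaw=-0.354; o=np.array([611.5,4.5]); L=(P[...,:2]-o)@R2(yaw); z=e[2]
m=(abs(P[...,2]-z)<3)&(L[...,0]>25)&(L[...,0]<90)&(abs(L[...,1])<40); q=L[m]
print("stone",np.percentile(q[:,0],[99,99.8]),[np.percentile(q[abs(q[:,0]-x)<3,1],[0.5,99.5]).round(1).tolist() for x in(28,40,52,62)],np.median(P[m][:,2]))
for zz,n,t in((78,"rim",4),(60,"deck",4)):
  m=(abs(P[...,2]-zz)<t)&(L[...,0]>30)&(L[...,0]<100); q=L[m]
  if zz==78: q=q[abs(q[:,1])<45]
  print(n,len(q),np.percentile(q,[.5,99.5],axis=0).round(1).tolist())
E
```

```text
[612.3922495    3.96478051 113.45054846] [-1.79995888e+02 -2.22992670e-02 -2.03034073e+01] [ 0.54960873 -0.47930939 -7.55891666]
stone [68.4436719  68.78529461] [[-23.8, 23.7], [-24.0, 23.6], [-24.2, 23.6], [-24.0, 23.6]] 113.27342850712485
rim 3592 [[30.6, -34.9], [80.4, 34.7]]
deck 22403 [[30.7, -72.6], [98.5, 111.4]]
```

>>> send_rows(
  series=[
    [30,[0.008,0,-0.06],[0,0,0]],
    [30,[0,0,-0.06],[0,0,0]],
    [30,[0,0,-0.05],[0,0,0]],
    [30,[0,0,-0.04],[0,0,0]],
    [30,[0,0,0],[0,0,0]],
    [30,[0,0,0],[0,0,0]],
  ],
)

```text
clock: 13.45
eef_pos: [612.8, 3.9, 100.8]
tool_rot: [-3.142, -0.0, -0.354]
force: [0.6, 0.1, -8.1]
width: 46.6
gripper_force: 64.9
```

>>> send_rows(
  series=[
    [30,[0,0,-0.02],[0,0,0]],
    [30,[0,0,-0.02],[0,0,0]],
    [30,[0,0,0],[0,0,0]],
    [30,[0,0,0],[0,0,0]],
  ],
)

```text
clock: 13.95
eef_pos: [612.9, 4.0, 100.0]
tool_rot: [-3.141, -0.001, -0.354]
force: [-3.5, 1.1, 5.8]
width: 47.0
gripper_force: 66.4
```

The force shows contact with the pocket floor at the expected height. Releasing and rising.

>>> send_rows(
  series=[
    [62,[0,0,0],[0,0,0]],
    [62,[0,0,0],[0,0,0]],
    [62,[0,0,0],[0,0,0]],
    [62,[0,0,0],[0,0,0]],
    [62,[0,0,0.5],[0,0,0]],
    [62,[0,0,0.8],[0,0,0]],
    [62,[0,0,0.8],[0,0,0]],
    [62,[0,0,0.5],[0,0,0]],
  ],
)

```text
clock: 14.95
eef_pos: [613.5, 3.8, 256.9]
tool_rot: [-3.141, -0.003, -0.354]
force: [0.0, 0.5, -1.0]
width: 62.0
gripper_force: 0.0
```

```bash
python3 - <<'E'
from h import *
d=get_image("wrist"); s=sensors.read_state(); e=s["eef_pos"]; print(e,np.degrees(s["tool_rot"]),s["force"])
P=fcloud(d); yaw=-0.354; o=np.array([611.5,4.5]); L=(P[...,:2]-o)@R2(yaw)
m=(abs(P[...,2]-100)<8)&(L[...,0]>-85)&(L[...,0]<90)&(abs(L[...,1])<30); q=P[m]; A=np.c_[q[:,:2]-o,np.ones(len(q))]
print("stone",cv2.minAreaRect(L[m].astype(np.float32)),np.linalg.lstsq(A,q[:,2],rcond=None)[0])
H=np.array([596,63.5]); 
for zlo,zhi in((108,122),(146,166)):
  m=(P[...,2]>zlo)&(P[...,2]<zhi)&(abs(np.hypot(*(P[...,:2]-H).transpose(2,0,1))-(112 if zlo>140 else 55))<(20 if zlo>140 else 35))&(P[...,0]<590)
  c=P[m].mean(0)[:2]; print(m.sum(),c,"keeper",-110.3-np.degrees(np.arctan2(*(c-H)[::-1]))+360)
print((np.diff(np.array([H+112*np.c_[np.cos(p),np.sin(p)] for p in [np.radians(-202+5*np.arange(20))]][0]),axis=0)/60).round(2).tolist(), H+112*np.array([np.cos(np.radians(-202)),np.sin(np.radians(-202))]))
E
```

```text
[615.33051031   3.61976127 260.35299275] [-179.81103403   -0.46459778  -20.31091765] [2.23849022 0.32746146 2.67957334]
stone ((-0.7307281494140625, 0.40055274963378906), (48.90324020385742, 140.52252197265625), 89.72895812988281) [ 2.63909686e-04 -9.36748642e-04  9.99413145e+01]
1167 [546.85649804  82.32937214] keeper 90.66437443224606
113 [498.31891618 104.41590773] keeper 92.42746348391864
[[-0.05, -0.15], [-0.04, -0.16], [-0.03, -0.16], [-0.01, -0.16], [0.0, -0.16], [0.02, -0.16], [0.03, -0.16], [0.04, -0.16], [0.06, -0.15], [0.07, -0.15], [0.08, -0.14], [0.09, -0.13], [0.11, -0.12], [0.12, -0.11], [0.13, -0.1], [0.13, -0.09], [0.14, -0.08], [0.15, -0.07], [0.15, -0.05]] [492.15540829 105.45593846]
```

>>> send_rows(
  series=[
    [44,[-0.3,0.25,0],[0,0,0]],
    [44,[-0.5,0.4,0],[0,0,0]],
    [44,[-0.5,0.4,0],[0,0,0]],
    [44,[-0.45,0.4,0],[0,0,0]],
    [44,[-0.28,0.25,0],[0,0,0]],
    [44,[0,0,0],[0,0,0]],
    [44,[0,0,0],[0,0,0]],
  ],
)

```text
clock: 15.88
eef_pos: [491.8, 105.3, 254.4]
tool_rot: [3.142, -0.001, -0.355]
force: [0.2, 0.0, 0.4]
width: 43.9
gripper_force: 0.0
```

>>> send_rows(
  series=[
    [44,[0,0,-0.6],[0,0,0]],
    [44,[0,0,-0.6],[0,0,0]],
    [44,[0,0,-0.4],[0,0,0]],
    [44,[0,0,-0.25],[0,0,0]],
    [30,[0,0,0],[0,0,0]],
    [30,[0,0,0],[0,0,0]],
    [30,[0,0,0],[0,0,0]],
  ],
)

```text
clock: 16.75
eef_pos: [491.6, 106.1, 144.2]
tool_rot: [-3.14, -0.002, -0.354]
force: [-0.8, 0.3, 0.9]
width: 29.9
gripper_force: 0.0
```

>>> send_rows(
  series=[
    [30,[-0.05,-0.15,0],[0,0,1]],
    [30,[-0.04,-0.16,0],[0,0,1]],
    [30,[-0.03,-0.16,0],[0,0,1]],
    [30,[-0.01,-0.16,0],[0,0,1]],
    [30,[0,-0.16,0],[0,0,1]],
    [30,[0.02,-0.16,0],[0,0,1]],
    [30,[0.03,-0.16,0],[0,0,1]],
    [30,[0.04,-0.16,0],[0,0,1]],
  ],
)

```text
clock: 17.75
eef_pos: [488.3, 30.0, 144.0]
tool_rot: [-3.141, -0.0, 0.347]
force: [-1.4, 1.0, -0.5]
width: 30.0
gripper_force: 0.7
```

>>> send_rows(
  series=[
    [30,[0.06,-0.15,0],[0,0,1]],
    [30,[0.07,-0.15,0],[0,0,1]],
    [30,[0.08,-0.14,0],[0,0,1]],
    [30,[0.09,-0.13,0],[0,0,1]],
    [30,[0.11,-0.12,0],[0,0,1]],
    [30,[0.12,-0.11,0],[0,0,1]],
    [30,[0,0,0],[0,0,0]],
  ],
)

```text
clock: 18.62
eef_pos: [520.9, -18.9, 143.8]
tool_rot: [3.14, -0.001, 0.865]
force: [0.9, 0.0, -0.1]
width: 30.3
gripper_force: 0.0
```

```bash
python3 - <<'E'
from h import *
H=np.array([596,63.5]); s=sensors.read_state(); v=s["eef_pos"][:2]-H; print(np.hypot(*v),np.degrees(np.arctan2(v[1],v[0])),np.degrees(s["tool_rot"]),s["force"],s["qpos"])
E
```

```text
111.4921217239442 -132.37798083513297 [ 1.79930892e+02 -3.91476096e-02  4.95827317e+01] [ 0.90258171  0.01265566 -0.10071312] [ 0.04369986  0.59735057 -0.09105625  1.97432606  0.09510558  0.57255166
 -0.81700824]
```

>>> send_rows(
  series=[
    [30,[0.13,-0.1,0],[0,0,1]],
    [30,[0.13,-0.09,0],[0,0,1]],
    [30,[0.14,-0.08,0],[0,0,1]],
    [30,[0.15,-0.07,0],[0,0,1]],
    [30,[0.08,-0.03,0],[0,0,0.5]],
    [30,[0.06,-0.02,0],[0,0,0.4]],
    [30,[0,0,0],[0,0,0]],
    [30,[0,0,0],[0,0,0]],
  ],
)

```text
clock: 19.62
eef_pos: [562.0, -41.2, 143.5]
tool_rot: [3.141, -0.001, 1.295]
force: [-0.3, -0.4, 0.3]
width: 30.1
gripper_force: 0.0
```

```bash
cat > k.py <<'E'
from h import *
H=np.array([596,63.5]); s=sensors.read_state(); v=s["eef_pos"][:2]-H; print(np.hypot(*v),np.degrees(np.arctan2(v[1],v[0])),s["force"])
for n,c in(("top",cloud),("scene",cloud),("wrist",fcloud)):
  P=c(get_image(n)); D=P[...,:2]-H; r=np.hypot(D[...,0],D[...,1]); a=np.degrees(np.arctan2(D[...,1],D[...,0]))
  m=(P[...,2]>109)&(P[...,2]<121)&(r>20)&(r<100)&(abs(a+115)<25); q=D[m]
  if len(q)>20: print(n,len(q),"arm keeper rad",np.radians(-110.3-np.degrees(np.arctan2(*q.mean(0)[::-1]))))
E
python3 k.py
```

```text
110.11372523696649 -107.98998821937045 [-0.32546914 -0.37359013  0.29010212]
top 75 arm keeper rad 0.05157760077177388
scene 173 arm keeper rad -0.008153340707333968
wrist 6043 arm keeper rad 0.03534667016138115
```

>>> send_rows(
  series=[
    [30,[0.04,-0.014,0],[0,0,0]],
    [30,[0.04,-0.014,0],[0,0,0]],
    [30,[0.04,-0.014,0],[0,0,0]],
    [30,[0,0,0],[0,0,0]],
  ],
)

```text
clock: 20.27
eef_pos: [565.3, -43.0, 142.9]
tool_rot: [-3.134, 0.001, 1.296]
force: [-8.8, 3.5, 6.5]
width: 30.2
gripper_force: 4.6
```

```bash
python3 k.py
```

```text
110.8467839591639 -106.09499531523254 [-8.81780211  3.46079223  6.54739979]
top 81 arm keeper rad 0.016691590145379315
scene 170 arm keeper rad -0.0354027538906615
wrist 6088 arm keeper rad 0.0053842675855175935
```

>>> send_rows(
  series=[
    [36,[-0.13,0.045,0],[0,0,0]],
    [44,[0,0,0],[0,0,0]],
    [44,[0,0,0.7],[0,0,0]],
    [44,[0,0,0.9],[0,0,-0.45]],
    [44,[0.3,0.6,0.1],[0,0,-0.45]],
    [44,[0.4,0.8,0],[0,0,0]],
    [44,[0.43,0.8,0],[0,0,0]],
    [44,[0,0,0],[0,0,0]],
  ],
)

```text
clock: 21.42
eef_pos: [630.4, 97.0, 245.3]
tool_rot: [3.141, -0.005, 1.224]
force: [-1.0, -0.6, -0.3]
width: 43.8
gripper_force: 0.0
```

```bash
python3 k.py; python3 - <<'E'
from h import *
s=sensors.read_state(); e=s["eef_pos"]; o=np.array([611.3,4.2]); yaw=-.354; print(e,np.degrees(s["tool_rot"]),"local",(e[:2]-o)@R2(yaw))
P=fcloud(get_image("wrist")); L=(P[...,:2]-o)@R2(yaw); m=(P[...,2]>146)&(P[...,2]<170)&(abs(L[...,1]-90)<25)&(abs(L[...,0]+18)<35); print("ball",m.sum(),L[m].mean(0),np.percentile(L[m],[2,98],axis=0).tolist())
m=(abs(P[...,2]-100)<5)&(abs(L[...,1])<30)&(abs(L[...,0])<80); print(m.sum(),np.median(P[m][:,2]))
E
```

```text
47.99639707079179 44.205770168042484 [-0.95470785 -0.6235348  -0.31053655]
top 64 arm keeper rad -0.010026914411810963
scene 122 arm keeper rad -0.0348553585289202
wrist 1330 arm keeper rad 0.0019357865290332151
[628.89096293  89.27861442 245.02662674] [1.79985134e+02 7.54097941e-02 6.96468804e+01] local [-12.9925074   85.90114877]
ball 1068 [-15.14925274  93.00461909] [[-26.594785402653848, 80.74650694699928], [-3.979837474827671, 102.6141916696788]]
3272 100.00590098046058
```

>>> send_rows(
  series=[
    [48,[-0.035,0.1,-0.1],[0,0,0]],
    [48,[0,0,-0.5],[0,0,0]],
    [48,[0,0,-0.5],[0,0,0]],
    [48,[0,0,-0.37],[0,0,0]],
    [48,[0,0,0],[0,0,0]],
    [48,[0,0,0],[0,0,0]],
  ],
)

```text
clock: 22.38
eef_pos: [627.3, 96.4, 158.0]
tool_rot: [3.141, -0.001, 1.216]
force: [0.0, -0.0, 0.6]
width: 47.7
gripper_force: 0.0
```

>>> send_rows(
  series=[
    [48,[0.17,-0.063,0.04],[0,0,0]],
    [48,[0.17,-0.063,0.04],[0,0,0]],
    [48,[0.17,-0.063,0.02],[0,0,0]],
    [48,[0.17,-0.063,0],[0,0,0]],
    [48,[0.17,-0.063,-0.02],[0,0,0]],
    [48,[0.17,-0.063,-0.04],[0,0,0]],
    [48,[0.17,-0.063,-0.04],[0,0,0]],
    [48,[0.1,-0.037,0],[0,0,0]],
  ],
)

```text
clock: 23.38
eef_pos: [704.5, 67.4, 156.4]
tool_rot: [-3.141, 0.001, 1.216]
force: [-0.8, 0.6, -0.7]
width: 48.0
gripper_force: 0.5
```

>>> send_rows(
  series=[
    [48,[0.05,-0.018,0],[0,0,0]],
    [48,[0,0,0],[0,0,0]],
  ],
)

```text
clock: 23.62
eef_pos: [707.4, 66.7, 157.1]
tool_rot: [3.141, -0.0, 1.216]
force: [-0.2, 0.2, -0.4]
width: 48.0
gripper_force: 0.0
```

>>> send_rows(
  series=[
    [48,[0.04,-0.015,0],[0,0,0]],
    [48,[0.04,-0.015,0],[0,0,0]],
    [48,[0,0,0],[0,0,0]],
  ],
)

```text
clock: 24.0
eef_pos: [709.3, 66.3, 156.9]
tool_rot: [-3.136, 0.001, 1.217]
force: [-5.8, 2.2, 3.3]
width: 47.9
gripper_force: 3.6
```

Stop reached (about 6 N). I'll hold briefly, back off and rise.

>>> send_rows(
  series=[
    [48,[0,0,0],[0,0,0]],
    [48,[0,0,0],[0,0,0]],
    [52,[-0.19,0.07,0],[0,0,0]],
    [52,[0,0,0],[0,0,0]],
    [52,[0,0,0.4],[0,0,0]],
    [52,[0,0,0.8],[0,0,0]],
    [52,[0,0,0.8],[0,0,0]],
    [52,[0,0,0],[0,0,0]],
  ],
)

```text
clock: 25.0
eef_pos: [703.7, 69.5, 282.7]
tool_rot: [3.132, -0.005, 1.216]
force: [0.4, 0.4, -0.5]
width: 51.5
gripper_force: 0.0
```

```bash
python3 k.py; python3 - <<'E'
from h import *
o=np.array([611.3,4.2]); yaw=-.354
d=get_image("wrist")
for n,P in(("w",fcloud(d)),("scene",cloud(get_image("scene")))):
  L=(P[...,:2]-o)@R2(yaw); m=(P[...,2]>146)&(P[...,2]<175)&(abs(L[...,1]-90)<25)&(abs(L[...,0])<90)
  if m.any(): print(n,"ball",m.sum(),L[m].mean(0),np.percentile(L[m],[2,98],axis=0).tolist())
  m=(abs(P[...,2]-100)<6)&(abs(L[...,1])<32)&(abs(L[...,0])<85); print(m.sum(),np.median(P[m][:,2]),cv2.minAreaRect(L[m].astype(np.float32)))
E
```

```text
107.87941524670366 3.2023798285302 [ 0.36009441  0.35902434 -0.46430395]
wrist 424 arm keeper rad 0.025151175695679366
w ball 810 [57.84541257 93.14473957] [[46.18456746154212, 81.07780952796045], [69.04239175230283, 102.87522286667553]]
3502 99.93695325689981 ((-0.6653823852539062, 2.087106704711914), (51.335758209228516, 141.154296875), 89.47077941894531)
scene ball 82 [61.35103286 92.21554077] [[48.89077932668348, 79.96245170116795], [70.58280413652471, 102.18080061834918]]
172 99.57097554282461 ((34.49705123901367, 0.9752883911132812), (49.92930603027344, 73.20907592773438), 88.47539520263672)
```

The ball is at x ≈ 58 (on), the stone is seated, the keeper is shut and the robot is clear.

```bash
python3 -c "
from cell import ctrl; print(ctrl.finish_job())"
```

```text
the job is handed in; nothing more can be done
None
```

I handed the job in, and the hand-in gave no verdict; my last measurements show the long stone fully home in the pocket, the keeper shut, the power toggle on, and the arm clear of everything.

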